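# Stack the slide boxes, then unbolt the lock-up gate and hold it ajar

### The arm

A 7-joint arm with a two-finger parallel gripper is mounted at the origin on a cart in front of the work surface, level with it; the furniture and walls round the work are solid. World frame = base frame: x ahead of the robot, y to its left, z up, the work surface at z = 0. Lengths are in m, angles in rad, forces in N, time in s.
With the tool pointing down it reaches from about 0.425 to 0.875 m from the base axis. Payload 4.7 kg.
Tool frame: the origin (TCP) lies midway between the tips of the shut fingers; the grasp point (between the pads) lies 19 mm behind it (ctrl.grip_depth is the distance from the TCP to the grasp point, in m); z points along the fingers, y is the direction in which the jaws open and shut (so a half turn about z gives the same grasp; the last joint's range is limited). The gripper opens to 87 mm and grips with 3 to 60 N. Pads are 19 mm wide; open, the fingers measure 117 mm over their backs; the gripper's body (75 mm by 190 mm) begins 51 mm behind the grasp point.
Start: joints at [1.297, 0.321, -0.07, 1.45, 0.023, 1.371, -0.057], TCP at [0.184, -0.623, 0.223] pointing down, gripper open.
Joint ranges: [-2.86, 2.86], [-0.3, 2.09], [-1.38, 1.24], [0.06, 2.45], [-1.56, 4.7], [0.09, 2.05], [-2.69, 2.69]. Speed limits (rad/s): [2.57, 2.57, 3.14, 3.14, 3.14, 3.14, 3.14].

### API

Orientations are given as a rotation vector (axis times angle).
In Python, from bench import ctrl gives the robot as it stands. The module is installed in compiled form; this text tells all that it offers.
- The arm moves only by the shell command python3 -m inch 'ROWS' [FORCE]. ROWS is JSON, a list of rows, each a list of 5 numbers: the opening, from -1 (shut) to 1 (fully open), so that 0 is half open, then the shift along the tool's x, y, z in mm, then the turn about the tool's z in rad. In form: [[fingers, tx, ty, tz, twist], ...]. A call has 1 to 5 rows; each row shifts and turns the pose as measured when the row begins, along the tool's axes as they then stand; what a row does not reach is not made up. A row lasts 1/8 s, in which the tool goes at most 62.5 mm and 10.7 degrees, less where a joint would pass 70% of its speed; a pose out of reach is approached as far as the arm can. A call is refused whole if a number of a shift passes 62.5 or a number of a turn 0.188, either way. A call with a gripper value outside its range is refused whole. The fingers move at their own pace and stop on an object; FORCE is the grip in N (left out, the last holds). Time passes only in rows, so rows that do not move let the fingers close. It gives the time, the measured TCP pose, the force and the opening at its end, in the units of the state.
- ctrl.get_state(): the state, without advancing time (a new reading comes with each control period).
- ctrl.get_image(name): name is "side" or "top" or "wrist"; returns a dict with "color" (400x640x3 uint8, red, green, blue), "range_z" (400x640 float32, m along the optical axis (not along the pixel's ray), 0 where there is no reading), "K" (3x3 intrinsics, pixels), "R" (3x3) and "t" (3): a world point X has camera coordinates R X + t. Camera axes: x right, y down, z forward; pixel columns grow to the right and rows downward; lengths in m; the calibration is good to about 2 mm. A picture is of the moment at which its call begins.
- ctrl.close_job(): hands the job in, once; it reports no verdict.
The state is a dict: "time": time; "joint_positions": joint angles; "qd": joint speeds; "joint_torque": joint torques, N m; "position": TCP position; "tool_rot": TCP orientation; "ft_force": force on the tool from outside, world axes, zero at the start; "torque": the same for the moment, N m; "grip_width": opening from 0.0 (shut) to 1.0 (fully open).
Only numpy, scipy, OpenCV 4.12 (cv2) and the standard library are available. Lean on these libraries where they do the work, as an engineer would, in place of code of your own. Each camera call takes 0.05 s, during which the arm holds its last target. There are 200 camera calls.

### The job

First stack both loose blue slide boxes squarely on the grey one standing on the green mat, in either order, so the batch is ready to go in. Then take the red knob of the gate's barrel bolt, lift the sagging bolt over the keeper's bent-up lip as you draw it fully back (do not wrench it against the keeper), pull the self-closing gate open by the knob until its free edge stands about 10 cm out, and finish still holding the knob so that the gate stays ajar. Leave the column and the other things where they stand.

Things in the scene. Friction and masses are not known exactly. Their poses are not given: they have to be found in the camera images.
- lockup: fixed sample lock-up, clear walls in an aluminium frame, 293 mm wide, about 180 mm deep, 179 mm high, gate in its front; origin on the work surface under the middle of the front (the gate's mid-plane), x points into the lock-up, so its front faces -x, y runs along the shut gate towards the bolt's keeper, z up. Its frame posts stand at y -0.156..-0.126 (hinge side) and 0.107..0.137 (keeper side)
- gate_hinge (a point): point on the gate's upright hinge line, at 125 mm on the -y side of the lock-up's origin, 165 mm above the work surface
- gate (a joint): gate angle, 0 shut, grows as the free edge (225 mm from the hinge line) swings out to the lock-up's -x side, counter-clockwise from above, to 1.2 rad at most. A spring always pulls it shut: 0.24 N m when shut plus 0.8 N m per rad. 10 cm at the free edge is 0.45 rad. The gate's top is 160 mm above the work surface (bolt plate 172 mm, steel staple round the bolt 179 mm)
- knob_centre (a point): centre of the red knob on the bolt: an upright disc 24 mm across and 16 mm thick, its flat faces to the gate's front and back (grip it across the faces, from above), on an 8 mm stem; 205 mm above the work surface, 20 mm in front of the gate's mid-plane and 185 mm from the hinge line when the bolt is home
- knob: the red knob with its stem; its origin lies on the bolt's rear pivot, 70 mm behind the knob towards the hinge and 155 mm above the work surface; axes as the gate's, tipping with the bolt
- bolt_slide (a joint): draw of the bolt along the gate towards the hinge, 0 home, 0.040 m fully back; needs about 1 N, stays where it is left. The nose is clear of the keeper beyond 0.024 m
- bolt_lift (a joint): upward tip of the bolt about its rear pivot, 0 sagging down, 0.22 rad most (knob 15 mm up). The nose passes over the keeper's lip only above 0.12 rad (knob about 8 mm up; 12 mm is safe); the bolt falls back by its own weight when let go
- nose: turned-down brass nose at the bolt's free end, 12 x 14 x 24 mm; origin on the bolt's rear pivot, nose centre 133 mm from it along the bolt
- keeper: fixed steel keeper on the frame's post: floor, front cheek and, on the gate side, a lip bent up 16 mm that stands 5 mm behind the nose, so the sagging bolt cannot be drawn. Origin as the lock-up's; lip 234 mm from the hinge line, its top 142 mm above the work surface, cheek top 185 mm
- mat: fixed green plastic mat 150 x 110 x 3 mm; origin at the centre of its underside
- base_box: grey closed slide box, flat cuboid 100 mm (its x) by 60 mm (its y) by 36 mm high, 0.1 to 0.2 kg, paper panel on the lid; origin at the centre of its underside, z up; stands on the mat, top 39 mm above the work surface
- box_a: blue closed slide box, flat cuboid 100 mm (its x) by 60 mm (its y) by 36 mm high, 0.1 to 0.2 kg, paper panel on the lid; origin at the centre of its underside, z up; starts on the work surface
- box_b: blue closed slide box, flat cuboid 100 mm (its x) by 60 mm (its y) by 36 mm high, 0.1 to 0.2 kg, paper panel on the lid; origin at the centre of its underside, z up; starts on the work surface; same as box_a
- weight: brass calibration weight, 23 mm across, 39 mm high, loose bystander; origin at its foot
- vial: glass vial with blue cap, 21 mm across, 50 mm high, loose bystander; origin at its foot
- timer: white bench timer lying flat, 62 x 62 x 18 mm, loose bystander; origin at its underside
- marker: white and black felt marker lying flat, 131 mm long, 14 mm thick, loose bystander; origin at its underside
Things that resemble listed ones, but are neither listed nor needed, are in the scene too. Leave any black or pink look-alike of the box_b alone.

How it is judged:
On the way, in this order (a step that is already met when the one before it is completed fails the run):
1. both blue boxes stand squarely on the grey one, released and at rest (((z of box_a in the frame of base_box between 0.03 and 0.042 m and horizontal distance between each of box_a, box_b and base_box below 0.01 m and angle between the x axis of each of box_a, box_b and the x axis of base_box, either way round below 0.15 rad and angle between each of box_a, box_b's own z axis and vertical below 0.06 rad and linear speed of each of box_a, box_b below 0.02 m/s and contact force between the fingers and box_a below 0.1 N and z of box_b in the frame of base_box between 0.066 and 0.078 m and contact force between the fingers and box_b below 0.1 N) or (z of box_b in the frame of base_box between 0.03 and 0.042 m and horizontal distance between each of box_b, box_a and base_box below 0.01 m and angle between the x axis of each of box_b, box_a and the x axis of base_box, either way round below 0.15 rad and angle between each of box_b, box_a's own z axis and vertical below 0.06 rad and linear speed of each of box_b, box_a below 0.02 m/s and contact force between the fingers and box_b below 0.1 N and z of box_a in the frame of base_box between 0.066 and 0.078 m and contact force between the fingers and box_a below 0.1 N)) and distance of base_box from where it was at the start of the episode below 0.02 m and angle between base_box's own z axis and vertical below 0.06 rad and contact force between the fingers and base_box below 0.1 N), for 0.2 s.
2. the bolt is drawn clear of the keeper (value of joint bolt_slide above 0.027 m), for 0.1 s.
3. the gate is held ajar by the bolt's knob (value of joint gate between 0.28 and 0.6 rad and velocity of joint gate between -0.1 and 0.1 rad/s and value of joint bolt_slide above 0.02 m and contact force between the fingers and knob above 1 N), for 0.3 s.
At the end, for the whole second after the job is handed in: Fingers still press on the bolt's knob (over 1 N) and keep the gate still at 0.28 to 0.60 rad, bolt drawn over 20 mm. Both blue boxes rest untouched one above the other on the grey box, each within 10 mm and 0.15 rad of it and level; the grey box is within 20 mm of its start (all of step 1 and all of step 3); the arm keeps its last pose, push and grip.
It fails at once if the bolt is wrenched against the keeper (over 25 N) (contact force between nose and keeper above 25 N).
It fails at once if the weight is knocked away (over 30 mm) (distance of weight from where it was at the start of the episode above 0.03 m).
It fails at once if the vial is knocked away (over 30 mm) (distance of vial from where it was at the start of the episode above 0.03 m).
It fails at once if the timer is knocked away (over 30 mm) (distance of timer from where it was at the start of the episode above 0.03 m).
It fails at once if the marker is knocked away (over 30 mm) (distance of marker from where it was at the start of the episode above 0.03 m).
It also fails if it takes over 67 s, if anything falls off the work surface, if the arm or the gripper's body presses on something with over 40 N, if the wrist force passes 120 N, or if a joint passes its speed limit or range.

## Working session

There is one attempt and no reset: what is moved stays moved. The work goes in short steps, Python scripts to look and compute and a shell command to move; the robot and the scene stay as the last step left them, time stands still between calls to the robot, and variables do not carry over. Pictures are saved under pics/ and viewed, about 8 in all and at most 12, crops included, and the job is handed in when it is done.

```bash
mkdir -p pics
cat > h.py <<'E'
import numpy as np, cv2
from bench import ctrl
from scipy.spatial.transform import Rotation as Ro
def pts(im):
    z=im["range_z"]; K=im["K"]; v,u=np.mgrid[:z.shape[0],:z.shape[1]]
    c=np.stack([(u-K[0,2])/K[0,0]*z,(v-K[1,2])/K[1,1]*z,z],-1)
    w=(c-im["t"])@im["R"]; w[z<=0]=np.nan; return w
def save(im,n): cv2.imwrite(f"pics/{n}.png",im["color"][:,:,::-1])
E
python3 - <<'E'
from h import *
s=ctrl.get_state(); print({k:np.round(v,3) for k,v in s.items()}); print(Ro.from_rotvec(s["tool_rot"]).as_matrix().round(3))
for n in("top","side"):
    im=ctrl.get_image(n); np.savez(n,**im); save(im,n)
    print(n,(-im["R"].T@im["t"]).round(3),im["R"].round(2).tolist(),im["K"].round(0).tolist())
a,b=[cv2.imread(f"pics/{n}.png") for n in("top","side")]
cv2.imwrite("pics/both.png",cv2.resize(np.vstack([a,b]),(480,600)))
E
```

```text
{'time': np.float64(0.0), 'joint_positions': array([ 1.297,  0.322, -0.07 ,  1.452,  0.023,  1.371, -0.057]), 'qd': array([-0.001,  0.001,  0.001, -0.001,  0.   ,  0.001,  0.001]), 'joint_torque': array([-0.0000e+00, -4.9129e+01, -4.0400e-01, -3.1253e+01, -6.4000e-02,
        4.4000e-02,  0.0000e+00]), 'position': array([ 0.184, -0.623,  0.221]), 'tool_rot': array([-3.107e+00, -4.500e-01,  1.000e-03]), 'ft_force': array([ 0.245, -0.402,  0.348]), 'torque': array([0.002, 0.043, 0.046]), 'grip_width': np.float64(0.997)}
[[ 0.959  0.284 -0.001]
 [ 0.284 -0.959  0.002]
 [-0.    -0.002 -1.   ]]
top [0.18  0.012 1.877] [[-0.01, -1.0, -0.03], [-0.98, 0.01, -0.18], [0.18, 0.03, -0.98]] [[517.0, 0.0, 326.0], [0.0, 517.0, 197.0], [0.0, 0.0, 1.0]]
side [ 0.087 -0.256  1.124] [[0.58, -0.81, 0.01], [-0.72, -0.52, -0.46], [0.38, 0.26, -0.89]] [[386.0, 0.0, 316.0], [0.0, 386.0, 205.0], [0.0, 0.0, 1.0]]
```

View pics/top.png

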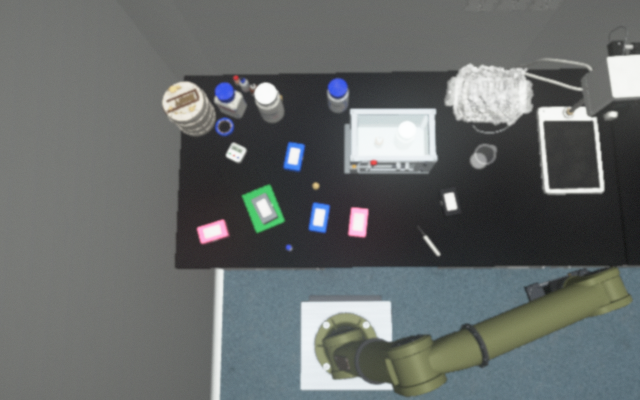

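View pics/side.png

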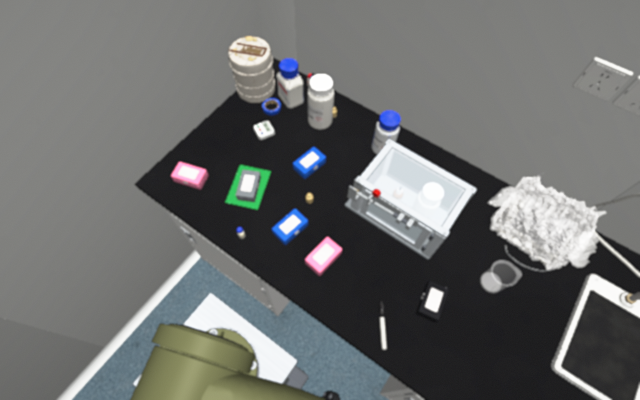

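The top view shows the blue boxes at (294,156) and (319,217), the grey box on the mat at (264,208), and the knob at (374,163). The lock-up front faces the robot with the keeper on the left. The side view agrees, with the knob at (376,193).

```bash
cat >> h.py <<'E'
def ray(im,uv,z):
    d=im["R"].T@np.linalg.inv(im["K"])@np.array([uv[0],uv[1],1.]); c=-im["R"].T@im["t"]
    return c+d*(z-c[2])/d[2]
def objs(im,mask,h,amin=60):
    "contours -> plane z=h, min area rect: centre, size, angle of long axis"
    out=[]
    for c in cv2.findContours(mask.astype(np.uint8),cv2.RETR_EXTERNAL,cv2.CHAIN_APPROX_NONE)[0]:
        if cv2.contourArea(c)<amin: continue
        P=np.array([ray(im,p,h)[:2] for p in c[:,0].astype(float)])
        (x,y),(w,hh),a=cv2.minAreaRect((P*1000).astype(np.float32))
        if w<hh: w,hh,a=hh,w,a+90
        px=c[:,0].mean(0)
        out.append((px.round(0).tolist(),round(x/1000,4),round(y/1000,4),round(w),round(hh),round(np.radians((a+90)%180-90),3)))
    return out
E
python3 - <<'E'
from h import *
for n in("top","side"):
    im=dict(np.load(n+".npz")); hsv=cv2.cvtColor(im["color"],cv2.COLOR_RGB2HSV); H,S,V=[hsv[...,i].astype(int) for i in range(3)]
    P=pts(im)
    white=(S<70)&(V>180)
    print(n,"blue"); [print(o) for o in objs(im,cv2.morphologyEx(((abs(H-110)<15)&(S>120)&(V>60)).astype(np.uint8),cv2.MORPH_CLOSE,np.ones((3,3))),.036,40)]
    print("panels"); [print(o) for o in objs(im,white,.036,40) if o[3]<90]
    print("green"); [print(o) for o in objs(im,cv2.morphologyEx(((abs(H-65)<15)&(S>100)&(V>60)).astype(np.uint8),cv2.MORPH_CLOSE,np.ones((3,3))),.003)]
    m=((H<6)|(H>174))&(S>170)&(V>90)
    print("red"); [print(o) for o in objs(im,m,.205,5)]
    for (u,v) in ([(294,156),(319,217),(264,208),(374,163)] if n=="top" else [(311,158),(289,226),(249,184),(376,193)]): print(P[v,u].round(3))
    # lockup top: points at z~.179 
    m=(abs(P[...,2]-.176)<.012)&(abs(P[...,0]-.75)<.25)&(abs(P[...,1]+.15)<.3)
    print("lock"); [print(o) for o in objs(im,m,.179,30)]
    big=cv2.resize(im["color"][(130 if n=="top" else 130):(250 if n=="top" else 260),(230 if n=="top" else 220):(450 if n=="top" else 460)],None,fx=3.3,fy=3.3,interpolation=cv2.INTER_CUBIC)
    cv2.imwrite(f"pics/{n}crop.png",big[:,:,::-1])
E
```

```text
top blue
([319.0, 217.0], 0.448, 0.0911, 109, 69, np.float64(-0.164))
([294.0, 156.0], 0.6757, 0.1831, 111, 70, np.float64(-0.182))
([224.0, 126.0], 0.7959, 0.4445, 71, 68, np.float64(0.027))
([224.0, 91.0], 0.9341, 0.4465, 82, 67, np.float64(0.77))
([337.0, 87.0], 0.9428, 0.0183, 76, 75, np.float64(0.472))
panels
([212.0, 231.0], 0.4012, 0.4762, 72, 45, np.float64(-1.299))
([319.0, 217.0], 0.4489, 0.0914, 62, 36, np.float64(-0.166))
([264.0, 208.0], 0.4841, 0.2905, 71, 43, np.float64(0.469))
([450.0, 201.0], 0.5012, -0.3807, 61, 35, np.float64(0.19))
([383.0, 168.0], 0.6267, -0.142, 84, 15, np.float64(1.558))
([294.0, 156.0], 0.6774, 0.1833, 61, 36, np.float64(-0.185))
([236.0, 152.0], 0.6936, 0.3982, 59, 57, np.float64(1.089))
([235.0, 101.0], 0.8957, 0.4046, 64, 33, np.float64(-0.569))
green
([263.0, 208.0], 0.4891, 0.2983, 159, 119, np.float64(0.384))
red
[0.677 0.182 0.036]
[0.447 0.09  0.046]
[0.483 0.289 0.041]
[ 0.601 -0.1    0.215]
lock
([392.0, 141.0], 0.6939, -0.1687, 293, 212, np.float64(1.554))
([464.0, 84.0], 0.8874, -0.4205, 124, 13, np.float64(-0.325))
side blue
([290
[... 554 characters left out ...]
0, 183.0], 0.4853, 0.2945, 70, 42, np.float64(0.482))
([188.0, 172.0], 0.4004, 0.4789, 72, 46, np.float64(-1.257))
([309.0, 159.0], 0.6768, 0.1851, 61, 37, np.float64(-0.205))
([387.0, 131.0], 0.9364, 0.0333, 75, 38, np.float64(-1.122))
([263.0, 129.0], 0.687, 0.3899, 64, 59, np.float64(1.064))
([321.0, 82.0], 0.9856, 0.3561, 88, 87, np.float64(-0.94))
green
([248.0, 187.0], 0.4886, 0.3006, 161, 121, np.float64(0.386))
red
([376.0, 193.0], 0.6048, -0.0961, 17, 15, np.float64(1.303))
[0.685 0.183 0.036]
[0.441 0.089 0.038]
[0.483 0.284 0.04 ]
[ 0.597 -0.098  0.217]
lock
([523.0, 185.0], 0.8858, -0.4173, 124, 8, np.float64(-0.339))
([414.0, 190.0], 0.6929, -0.1667, 293, 218, np.float64(1.552))
```

```bash
cat > go.py <<'E'
import sys
from h import *
# go.py x y z yaw : remaining shift in tool axes (mm) and twist, after state
t=list(map(float,sys.argv[1:])); s=ctrl.get_state(); R=Ro.from_rotvec(s["tool_rot"]).as_matrix(); p=s["position"]
yaw=np.arctan2(R[1,0],R[0,0])
print("t",round(float(s["time"]),2),"p",p.round(4),"yaw",yaw.round(3),"tilt",R[:,2].round(3),"F",s["ft_force"].round(1),"g",round(float(s["grip_width"]),3),"q",s["joint_positions"].round(2))
if t:
    d=np.array(t[:3])-p; print("tool shift mm",(R.T@d*1000).round(1),"twist",round(-((t[3]-yaw+np.pi/2)%np.pi-np.pi/2),3))
E
python3 -m inch '[[1,45,-35,0,0],[1,45,-35,0,0],[1,45,-35,0,0],[1,45,-35,0,0],[1,45,-35,0,0]]'
python3 go.py 0.45 -0.25 0.22 -0.166
```

```text
time: 0.72
position: [0.3503, -0.3881, 0.218]
tool_rot: [-3.107, -0.433, 0.006]
ft_force: [0.5, -0.4, -0.4]
grip_width: 1.001
t 0.72 p [ 0.3503 -0.3881  0.218 ] yaw 0.277 tilt [-0.004  0.004 -1.   ] F [ 0.5 -0.4 -0.4] g 1.001 q [ 1.03  0.07 -0.25  1.76  0.02  1.32 -0.52]
tool shift mm [ 133.6 -105.6   -1.9] twist 0.443
```

```bash
python3 -m inch '[[1,45,-35,0,0],[1,45,-35,0,0],[1,44,-35,0,0],[1,0,-50,0,0.15],[1,0,-50,0,0.15]]' >/dev/null
python3 -m inch '[[1,0,-50,0,0.14],[1,0,-50,0,0],[1,0,-50,0,0]]' >/dev/null
python3 go.py 0.448 0.091 0.2 -0.166
```

```text
t 1.73 p [0.4512 0.0105 0.2168] yaw -0.176 tilt [-0.006  0.005 -1.   ] F [ 0.5  0.4 -0.3] g 1.0 q [ 0.64 -0.09 -0.67  1.9  -0.06  1.32 -1.76]
tool shift mm [-17.1 -78.6  17.2] twist -0.01
```

Run:
```python
from h import *
im=dict(np.load("top.npz")); P=pts(im)
for n,(u,v) in dict(weight=(316,186),vial=(289,247),timer=(236,152),pink=(358,222)).items(): print(n,ray(im,(u,v),.03).round(3),P[v,u].round(3))
im=dict(np.load("side.npz"));P=pts(im)
for n,(u,v) in dict(weight=(309,198),vial=(240,232)).items(): print(n,ray(im,(u,v),.03).round(3),P[v,u].round(3))
```

```text
weight [0.564 0.101 0.03 ] [0.562 0.101 0.037]
vial [0.342 0.198 0.03 ] [0.34  0.196 0.053]
timer [0.696 0.398 0.03 ] [0.7   0.401 0.017]
pink [ 0.43 -0.05  0.03] [ 0.429 -0.049  0.04 ]
weight [0.56 0.1  0.03] [0.562 0.101 0.025]
vial [0.339 0.201 0.03 ] [0.337 0.196 0.042]
```

```bash
python3 -m inch '[[1,-8,-40,5,0],[1,-9,-39,5,0],[1,0,0,0,0]]' >/dev/null
python3 go.py 0.448 0.091 0.2 -0.166
cat > w.py <<'E'
import sys
from h import *
h=float(sys.argv[1]); im=ctrl.get_image("wrist"); save(im,sys.argv[2]); np.savez("wrist",**im)
hsv=cv2.cvtColor(im["color"],cv2.COLOR_RGB2HSV); H,S,V=[hsv[...,i].astype(int) for i in range(3)]
print("cam",(-im["R"].T@im["t"]).round(3),"axis",im["R"][2].round(2))
k=np.ones((5,5))
for nm,m in dict(blue=(abs(H-110)<15)&(S>110)&(V>50),panel=(S<70)&(V>150)).items():
    for o in objs(im,cv2.morphologyEx(m.astype(np.uint8),cv2.MORPH_CLOSE,k),h,400): 
        if o[3]<130: print(nm,o)
E
python3 w.py .036 w1
```

```text
t 2.1 p [0.447  0.0986 0.2067] yaw -0.167 tilt [-0.006  0.005 -1.   ] F [ 0.3 -0.9 -0.1] g 1.001 q [ 0.56 -0.07 -0.79  1.9  -0.06  1.3  -1.95]
tool shift mm [2.3 7.3 6.6] twist -0.001
cam [0.521 0.086 0.369] axis [-0.27  0.05 -0.96]
blue ([316.0, 181.0], 0.4481, 0.0923, 103, 62, np.float64(-0.169))
blue ([182.0, 10.0], 0.627, 0.1888, 69, 19, np.float64(1.401))
panel ([316.0, 183.0], 0.4469, 0.0927, 62, 36, np.float64(-0.149))
panel ([450.0, 176.0], 0.4298, -0.0436, 99, 66, np.float64(-0.122))
panel ([125.0, 175.0], 0.4852, 0.2877, 100, 70, np.float64(0.475))
```

```bash
python3 -m inch '[[1,1,6,45,0],[1,0,0,50,0],[1,0,0,50,0],[1,0,0,25,0]]' >/dev/null
python3 go.py 0.448 0.092 0.010 -0.167
```

```text
t 2.65 p [0.4501 0.0836 0.0341] yaw -0.18 tilt [ 0.001 -0.    -1.   ] F [-0.4  0.4  0.3] g 1.003 q [ 0.52  0.17 -0.8   2.09  0.15  0.93 -2.12]
tool shift mm [-3.6 -7.8 24.1] twist -0.013
```

```bash
python3 -m inch '[[1,-4,-8,0,-0.013],[1,0,0,0,0]]' >/dev/null
python3 go.py 0.448 0.092 0.010 -0.167
```

```text
t 2.9 p [0.4464 0.0906 0.0329] yaw -0.169 tilt [-0.003 -0.    -1.   ] F [-0.4  0.2  0.7] g 1.001 q [ 0.51  0.17 -0.8   2.1   0.16  0.93 -2.12]
tool shift mm [ 1.5 -1.6 22.9] twist -0.002
```

```bash
python3 -m inch '[[1,1,-1,12,0],[1,1,-1,10,0],[-1,0,0,0,0],[-1,0,0,0,0],[-1,0,0,0,0]]' 15 >/dev/null
python3 go.py 0.448 0.092 0.010 -0.167
python3 -m inch '[[-1,0,0,-30,0],[-1,0,0,-45,0],[-1,0,0,-45,0]]' >/dev/null
python3 go.py 0.485 0.289 0.12 0.472
```

```text
t 3.52 p [0.4515 0.0918 0.0122] yaw -0.17 tilt [ 0.002 -0.001 -1.   ] F [1.1 0.1 0.8] g 0.746 q [ 0.48  0.22 -0.79  2.1   0.21  0.89 -2.17]
tool shift mm [-3.5  0.4  2.2] twist -0.003
t 3.9 p [0.4475 0.0915 0.1316] yaw -0.169 tilt [-0.007 -0.001 -1.   ] F [ 0.1 -1.1 -2.5] g 0.687 q [ 0.57  0.02 -0.83  2.    0.01  1.14 -2.  ]
tool shift mm [   3.9 -201.1   11.2] twist -0.641
```

```bash
python3 -m inch '[[-1,0,-45,0,-0.1],[-1,0,-45,0,-0.13],[-1,0,-40,0,-0.14],[-1,0,-30,0,-0.14],[-1,0,-10,0,-0.13]]' >/dev/null
python3 go.py 0.485 0.289 0.12 0.472
```

```text
t 4.53 p [0.4492 0.2621 0.1356] yaw 0.485 tilt [ 0.003 -0.003 -1.   ] F [-0.7 -0.5 -2. ] g 0.686 q [ 0.34  0.23 -1.02  1.86  0.21  1.17 -1.84]
tool shift mm [44.2 -7.2 15.6] twist 0.013
```

```bash
python3 -m inch '[[-1,43,-7,10,0.013],[-1,0,0,0,0]]' >/dev/null
python3 go.py 0.485 0.289 0.12 0.472
python3 w.py .15 w2
python3 - <<'E'
from h import *
im=dict(np.load("wrist.npz")); P=pts(im)
hsv=cv2.cvtColor(im["color"],cv2.COLOR_RGB2HSV); S,V=hsv[...,1].astype(int),hsv[...,2].astype(int)
n,l,st,c=cv2.connectedComponentsWithStats(((S<70)&(V>150)).astype(np.uint8))
for i in range(1,n):
    if st[i,4]>300: print(c[i].round(),st[i,4],np.nanmedian(P[l==i],0).round(4))
E
```

```text
t 4.78 p [0.4837 0.2892 0.1242] yaw 0.474 tilt [ 0.001 -0.004 -1.   ] F [-1.4 -0.3 -1.6] g 0.688 q [ 0.24  0.36 -0.98  1.76  0.33  1.19 -1.93]
tool shift mm [1.  0.7 4.2] twist 0.002
cam [0.549 0.324 0.287] axis [-0.24 -0.13 -0.96]
blue ([310.0, 320.0], 0.4648, 0.2801, 55, 17, np.float64(-1.101))
blue ([310.0, 216.0], 0.5089, 0.3027, 55, 51, np.float64(-1.1))
blue ([556.0, 51.0], 0.6148, 0.2515, 60, 39, np.float64(-0.192))
panel ([310.0, 311.0], 0.4674, 0.2814, 31, 11, np.float64(-1.101))
panel ([310.0, 242.0], 0.499, 0.2977, 32, 28, np.float64(-1.099))
panel ([50.0, 195.0], 0.4674, 0.4083, 33, 19, np.float64(-1.278))
panel ([306.0, 154.0], 0.534, 0.3171, 31, 5, np.float64(-1.099))
panel ([567.0, 40.0], 0.6183, 0.2479, 33, 19, np.float64(-0.183))
[566.  41.] 4392 [0.6756 0.184  0.0365]
[306. 154.] 880 [0.5215 0.3116 0.0394]
[ 50. 195.] 3357 [0.4001 0.4783 0.0367]
[310. 242.] 4089 [0.4958 0.2961 0.1387]
[310. 311.] 1308 [0.461  0.2789 0.1386]
```

View pics/w2.png

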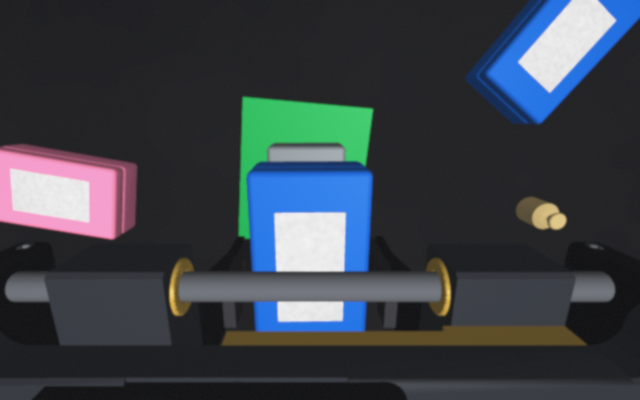

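The wrist picture shows the box held, with its lid panel spanning rows 212–320 at column 310, squarely above the mat. The fingers finished closing during the lift, so the grip is higher on the box than planned.

Run:
```python
from h import *
im=dict(np.load("wrist.npz")); P=pts(im); s=ctrl.get_state(); R=Ro.from_rotvec(s["tool_rot"]).as_matrix()
for v in (180,200,230,250,315): print(v,P[v,300:320].mean(0).round(4))
c=[ray(im,(276,212),.1387),ray(im,(346,212),.1387),ray(im,(343,321),.1387),ray(im,(278,321),.1387)]
m=np.mean(c,0); print(m.round(4),"in tool",(R.T@(m-s["position"])*1000).round(1),np.linalg.norm(c[0]-c[3]).round(4),np.linalg.norm(c[0]-c[1]).round(4))
```

```text
180 [0.5227 0.3099 0.1384]
200 [0.5142 0.3055 0.1384]
230 [0.5008 0.2986 0.1387]
250 [nan nan nan]
315 [0.4583 0.2769 0.1385]
[0.4823 0.2885 0.1387] in tool [ -0.4   0.1 -13.7] 0.0603 0.0335
```

```bash
python3 -m inch '[[-1,1,0,30,0],[-1,0,0,22,0],[-1,0,0,0,0]]' >/dev/null
python3 go.py 0.4845 0.290 0.061 0.472
```

```text
t 5.2 p [0.4829 0.2874 0.0729] yaw 0.474 tilt [ 0.003 -0.007 -1.   ] F [-0.4 -0.6 -1.2] g 0.686 q [ 0.2   0.42 -0.95  1.82  0.39  1.1  -1.98]
tool shift mm [ 2.6 -1.7 11.8] twist 0.002
```

```bash
python3 -m inch '[[-1,3,-2,6,0],[-1,1,-1,5,0],[-1,0,0,3,0],[-1,0,0,0,0]]' >/dev/null
python3 go.py 0.4845 0.290 0.061 0.472
```

```text
t 5.7 p [0.487  0.2929 0.0614] yaw 0.474 tilt [ 0.008 -0.006 -1.   ] F [ 1.  -0.9 -1.2] g 0.691 q [ 0.18  0.44 -0.93  1.82  0.41  1.09 -2.  ]
tool shift mm [-3.6  1.5  0.4] twist 0.002
```

```bash
python3 -m inch '[[-1,-3,1,1,0],[-1,0,0,2,0],[-1,0,0,0,0]]' >/dev/null
python3 go.py 0.4845 0.290 0.061 0.472
```

```text
t 6.08 p [0.4857 0.2915 0.0613] yaw 0.474 tilt [ 0.011 -0.006 -1.   ] F [-0.5 -0.5 -2.1] g 0.687 q [ 0.19  0.43 -0.94  1.82  0.41  1.08 -2.  ]
tool shift mm [-1.7  0.8  0.3] twist 0.002
```

```bash
python3 -m inch '[[-1,-1,0,4,0],[-1,0,0,1,0]]'
python3 -m inch '[[-1,0,0,3,0],[-1,0,0,0,0]]'
python3 go.py 0.4845 0.290 0.061 0.472
```

```text
time: 6.32
position: [0.4862, 0.2918, 0.0599]
tool_rot: [3.045, 0.735, 0.02]
ft_force: [-3.1, -1.3, 2.6]
grip_width: 0.689
time: 6.58
position: [0.4866, 0.2918, 0.0596]
tool_rot: [3.043, 0.734, 0.022]
ft_force: [-0.1, -1.1, -2.3]
grip_width: 0.691
t 6.58 p [0.4866 0.2918 0.0596] yaw 0.473 tilt [ 0.016 -0.008 -1.   ] F [-0.1 -1.1 -2.3] g 0.691 q [ 0.18  0.44 -0.93  1.82  0.41  1.08 -2.  ]
tool shift mm [-2.7  0.7 -1.4] twist 0.001
```

```bash
python3 -m inch '[[0.6,0,0,0,0],[0.6,0,0,0,0],[1,0,0,0,0],[1,0,0,-30,0],[1,0,0,-50,0]]' >/dev/null
python3 -m inch '[[1,-30,0,-50,0],[1,-30,0,0,0]]' >/dev/null
python3 go.py 0.4845 0.290 0.2 0.472; python3 w.py .075 w3
```

```text
t 7.45 p [0.4307 0.2653 0.1905] yaw 0.474 tilt [ 0.011 -0.006 -1.   ] F [-0.5 -0.3 -0.3] g 0.995 q [ 0.41  0.11 -1.07  1.82  0.12  1.26 -1.79]
tool shift mm [59.2  2.7 -9.1] twist 0.002
cam [0.495 0.3   0.354] axis [-0.23 -0.13 -0.96]
blue ([310.0, 130.0], 0.4829, 0.2904, 100, 59, np.float64(0.473))
blue ([497.0, 25.0], 0.6177, 0.1976, 84, 45, np.float64(-1.096))
panel ([632.0, 140.0], 0.6009, 0.0466, 41, 20, np.float64(0.737))
panel ([310.0, 133.0], 0.4831, 0.2905, 61, 35, np.float64(0.471))
panel ([93.0, 120.0], 0.411, 0.4553, 85, 49, np.float64(-1.274))
panel ([508.0, 9.0], 0.6323, 0.1963, 39, 21, np.float64(-1.096))
```

Run:
```python
from h import *
im=ctrl.get_image("side"); save(im,"s2"); P=pts(im); hsv=cv2.cvtColor(im["color"],cv2.COLOR_RGB2HSV)
m=(P[...,2]>.06)&(P[...,2]<.09)&(abs(P[...,0]-.485)<.08)&(abs(P[...,1]-.29)<.08)
print(objs(im,m,.075)); print(np.nanmean(P[m],0))
```

```text
[([246.0, 182.0], 0.4695, 0.2793, 77, 63, np.float64(0.473))]
[0.46698359 0.28060338 0.07470136]
```

View pics/w3.png

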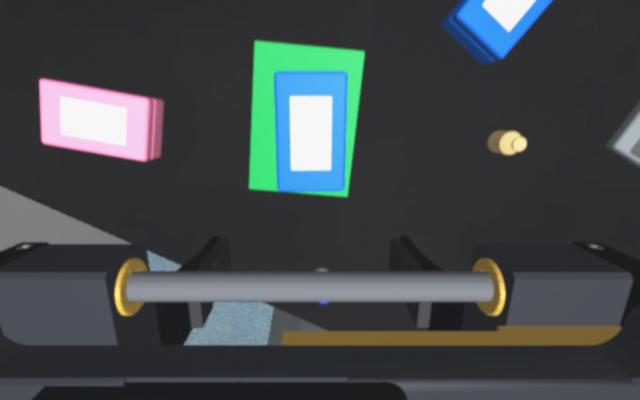

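The picture shows the first box at (311,131), hiding the grey box completely, so it is square on it. The second blue box is at (500,20).

```bash
python3 -m inch '[[1,36,36,0,0.13],[1,36,36,0,0.13],[1,40,30,0,0.13],[1,40,24,0,0.13],[1,40,20,0,0.13]]' >/dev/null
python3 go.py 0.6765 0.184 0.19 -0.185
```

```text
t 8.18 p [0.6547 0.1595 0.1883] yaw -0.194 tilt [ 0.01  -0.016 -1.   ] F [0.5 0.  0.5] g 1.003 q [ 0.28  0.5  -0.8   1.42  0.38  1.37 -2.29]
tool shift mm [ 16.7 -28.3  -1.9] twist -0.009
```

```bash
python3 -m inch '[[1,17,-28,40,-0.009],[1,0,0,0,0]]' >/dev/null
python3 go.py 0.6765 0.184 0.19 -0.185; python3 w.py .036 w4
```

```text
t 8.43 p [0.6821 0.1781 0.1423] yaw -0.195 tilt [ 0.007 -0.019 -1.   ] F [-0.5 -1.2  0.4] g 1.005 q [ 0.22  0.6  -0.77  1.38  0.43  1.34 -2.33]
tool shift mm [ -6.1  -4.  -47.9] twist -0.01
cam [0.753 0.167 0.306] axis [-0.26  0.03 -0.97]
blue ([302.0, 207.0], 0.6775, 0.1845, 104, 62, np.float64(-0.18))
blue ([9.0, 131.0], 0.7866, 0.3993, 55, 19, np.float64(-0.438))
panel ([68.0, 220.0], 0.7073, 0.3816, 62, 55, np.float64(1.104))
panel ([302.0, 211.0], 0.6757, 0.1849, 62, 36, np.float64(-0.187))
```

```bash
python3 -m inch '[[1,-5,-5,45,-0.01],[1,0,0,40,0],[1,0,0,0,0]]' >/dev/null
python3 go.py 0.6765 0.1847 0.010 -0.183
```

```text
t 8.85 p [0.6838 0.1794 0.0622] yaw -0.189 tilt [ 0.019 -0.021 -1.   ] F [-0.3 -0.2  0.4] g 1.0 q [ 0.2   0.66 -0.74  1.46  0.48  1.2  -2.37]
tool shift mm [-9.3 -4.7 51.9] twist -0.006
```

```bash
python3 -m inch '[[1,-9,-5,15,-0.006],[1,0,0,0,0]]' >/dev/null
python3 go.py 0.6765 0.1847 0.010 -0.183
python3 -m inch '[[1,-1,-1,18,0],[1,0,0,16,0],[1,0,0,0,0]]' >/dev/null
python3 go.py 0.6765 0.1847 0.010 -0.183
```

```text
t 9.1 p [0.6775 0.1869 0.0503] yaw -0.183 tilt [ 0.024 -0.02  -1.   ] F [ 0.4  0.2 -0.1] g 0.999 q [ 0.19  0.66 -0.74  1.48  0.49  1.17 -2.38]
tool shift mm [-1.7  1.7 40.3] twist 0.0
t 9.47 p [0.679  0.1876 0.0164] yaw -0.183 tilt [ 0.028 -0.019 -0.999] F [ 0.4 -0.1 -0. ] g 1.0 q [ 0.18  0.69 -0.72  1.51  0.52  1.12 -2.4 ]
tool shift mm [-2.1  3.2  6.4] twist -0.0
```

```bash
python3 -m inch '[[1,-2,3,6,0],[-1,0,0,0,0],[-1,0,0,0,0],[-1,0,0,0,0],[-1,0,0,0,0]]' 15 >/dev/null
python3 -m inch '[[-1,0,0,0,0],[-1,0,0,0,0]]' >/dev/null
python3 go.py 0.6765 0.1847 0.010 -0.183
python3 -m inch '[[-1,0,0,-40,0],[-1,0,0,-50,0],[-1,0,0,-50,0]]' >/dev/null
python3 go.py 0.484 0.2905 0.16 0.472
```

```text
t 10.35 p [0.6773 0.1846 0.0107] yaw -0.184 tilt [ 0.029 -0.019 -0.999] F [ 0.4 -0.1 -0.3] g 0.693 q [ 0.19  0.69 -0.72  1.52  0.52  1.1  -2.4 ]
tool shift mm [-0.8  0.   0.7] twist -0.001
t 10.72 p [0.6695 0.1853 0.147 ] yaw -0.183 tilt [ 0.016 -0.022 -1.   ] F [ 0.8 -0.7 -2.2] g 0.683 q [ 0.22  0.57 -0.78  1.41  0.43  1.32 -2.34]
tool shift mm [-201.2  -69.3  -18.4] twist -0.655
```

```bash
python3 -m inch '[[-1,-38,-16,-10,-0.13],[-1,-36,-20,-5,-0.13],[-1,-33,-25,0,-0.13],[-1,-29,-30,0,-0.13],[-1,-24,-35,0,-0.13]]' >/dev/null
python3 go.py 0.484 0.2905 0.14 0.472
```

```text
t 11.35 p [0.4962 0.3013 0.1608] yaw 0.48 tilt [ 0.027 -0.022 -0.999] F [ 0.4  0.6 -1.7] g 0.686 q [ 0.24  0.37 -1.03  1.69  0.37  1.27 -1.96]
tool shift mm [-16.1   3.3  20.7] twist 0.008
```

```bash
python3 -m inch '[[-1,-16,3,18,0.008],[-1,0,0,0,0]]' >/dev/null
python3 go.py 0.484 0.2905 0.14 0.472
python3 - <<'E'
from h import *
im=ctrl.get_image("wrist"); save(im,"w5"); P=pts(im); s=ctrl.get_state(); R=Ro.from_rotvec(s["tool_rot"]).as_matrix()
hsv=cv2.cvtColor(im["color"],cv2.COLOR_RGB2HSV); S,V=hsv[...,1].astype(int),hsv[...,2].astype(int)
m=((S<70)&(V>150)&(abs(P[...,2]-s["position"][2]-.022)<.02)&(abs(P[...,0]-.484)<.08)); v,u=np.nonzero(m)
zt=np.median(P[m][:,2]); A=np.c_[P[m][:,:2],np.ones(m.sum())]; print("plane slope",np.linalg.lstsq(A,P[m][:,2],rcond=None)[0][:2].round(3),"ztop",zt.round(4))
print("rows",v.min(),v.max(),"cols",u.min(),u.max())
r=lambda v:(lambda c:ray(im,(c.mean(),v),zt))(u[(mrow:=np.abs(v_-v)<1)]) if False else None
c=[ray(im,(np.median(u),q),zt) for q in(v.min(),v.max())]; M=np.mean(c,0)
print(M.round(4),"tool",(R.T@(M-s["position"])*1000).round(1),"len",np.linalg.norm(c[0]-c[1]).round(4))
E
```

```text
t 11.6 p [0.4795 0.2941 0.1426] yaw 0.481 tilt [ 0.027 -0.021 -0.999] F [ 0.6 -0.2 -1.4] g 0.693 q [ 0.26  0.34 -1.04  1.76  0.35  1.22 -1.97]
tool shift mm [2.3 5.2 2.8] twist 0.009
plane slope [-0.007 -0.025] ztop 0.1685
rows 216 330 cols 272 348
[0.4794 0.2953 0.1685] tool [ -0.6   0.7 -24.7] len 0.0585
```

```bash
python3 -m inch '[[-1,2,5,20,0.009],[-1,0,0,18,0],[-1,0,0,0,0]]' >/dev/null
python3 go.py 0.483 0.2895 0.085 0.473
```

```text
t 12.03 p [0.4885 0.2909 0.1039] yaw 0.468 tilt [ 0.03  -0.017 -0.999] F [-0.3  0.1 -1.5] g 0.686 q [ 0.24  0.4  -1.01  1.79  0.4   1.15 -2.  ]
tool shift mm [-5.9 -1.7 18.7] twist -0.005
```

```bash
python3 -m inch '[[-1,-5,-1,9,-0.005],[-1,-1,0,4,0],[-1,0,0,0,0]]' >/dev/null
python3 go.py 0.483 0.2895 0.085 0.473
```

```text
t 12.4 p [0.4829 0.2891 0.0898] yaw 0.473 tilt [ 0.029 -0.017 -0.999] F [-0.2 -0.4 -1.4] g 0.69 q [ 0.24  0.4  -1.    1.81  0.41  1.13 -2.01]
tool shift mm [ 0.2 -0.4  4.8] twist 0.0
```

```bash
python3 -m inch '[[-1,0,0,4,0],[-1,0,0,0,0]]'
python3 -m inch '[[-1,0,0,3,0],[-1,0,0,0,0]]'
python3 go.py 0.483 0.2895 0.085 0.473
```

```text
time: 12.65
position: [0.4835, 0.2895, 0.0864]
tool_rot: [3.032, 0.731, 0.041]
ft_force: [-1.0, -0.3, -1.9]
grip_width: 0.684
time: 12.9
position: [0.4843, 0.2899, 0.0858]
tool_rot: [3.031, 0.73, 0.043]
ft_force: [-0.0, 0.2, -2.3]
grip_width: 0.69
t 12.9 p [0.4843 0.2899 0.0858] yaw 0.473 tilt [ 0.032 -0.016 -0.999] F [-0.   0.2 -2.3] g 0.69 q [ 0.23  0.41 -1.    1.82  0.42  1.12 -2.01]
tool shift mm [-1.4 -0.2  0.8] twist 0.0
```

```bash
python3 -m inch '[[-1,-2,0,3,0],[0.6,0,0,0,0],[0.6,0,0,0,0],[1,0,0,0,0],[1,0,0,0,0]]' >/dev/null
python3 go.py
python3 -m inch '[[1,0,0,-30,0],[1,0,0,-45,0],[1,0,0,-40,0],[1,-15,0,0,0]]' >/dev/null
python3 go.py 0.484 0.2905 0.2 0.472; python3 w.py .111 w6
python3 - <<'E'
from h import *
im=ctrl.get_image("side"); save(im,"s3")
cv2.imwrite("pics/s3c.png",cv2.resize(im["color"][140:240,180:340],None,fx=4,fy=4)[:,:,::-1])
E
```

```text
t 13.53 p [0.4846 0.2902 0.085 ] yaw 0.473 tilt [ 0.037 -0.015 -0.999] F [ 0.1 -0.3  0.2] g 0.938 q [ 0.23  0.4  -1.    1.82  0.42  1.11 -2.01]
t 14.03 p [0.4663 0.2849 0.2013] yaw 0.474 tilt [ 0.033 -0.014 -0.999] F [-1.4  1.1 -0.9] g 0.998 q [ 0.35  0.23 -1.09  1.73  0.25  1.3  -1.89]
tool shift mm [18.2  3.   1.8] twist 0.002
cam [0.527 0.321 0.366] axis [-0.21 -0.14 -0.97]
blue ([311.0, 187.0], 0.4828, 0.2899, 102, 61, np.float64(0.469))
panel ([226.0, 333.0], 0.3377, 0.301, 75, 36, np.float64(-1.121))
panel ([311.0, 189.0], 0.4823, 0.2897, 61, 35, np.float64(0.479))
panel ([104.0, 164.0], 0.4286, 0.4417, 75, 44, np.float64(-1.276))
panel ([623.0, 171.0], 0.6066, 0.0757, 81, 40, np.float64(0.726))
```

View pics/w6.png

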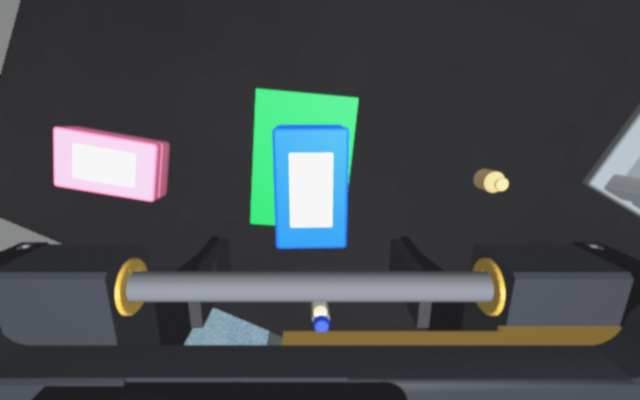

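The wrist picture shows the top blue box at (311,187), with only a thin edge of the box below it showing, so it is square. The vial at (320,315) and the weight at (490,181) are where they were. Next is the knob.

```bash
python3 -m inch '[[0,-8,45,-14,-0.12],[0,-12,46,-14,-0.16],[0,-20,45,-14,-0.16],[0,-28,40,-14,-0.16],[0,-34,34,-14,-0.16]]' >/dev/null
python3 go.py 0.57 -0.07 0.30 1.56
python3 -m inch '[[0,-40,25,-14,-0.16],[0,-44,18,-14,-0.16],[0,0,0,0,0]]' >/dev/null
python3 go.py 0.57 -0.07 0.30 1.56
```

```text
t 14.75 p [0.5375 0.0557 0.2729] yaw 1.265 tilt [ 0.026 -0.018 -1.   ] F [0.9 0.3 0.5] g 0.535 q [ 0.85  0.15 -1.1   1.64  0.16  1.42 -0.58]
tool shift mm [-110.3   69.6  -23.9] twist -0.295
t 15.12 p [ 0.5621 -0.0458  0.3023] yaw 1.586 tilt [ 0.024 -0.019 -1.   ] F [-0.6  0.9 -0.2] g 0.499 q [ 0.97  0.21 -1.09  1.54  0.21  1.48 -0.11]
tool shift mm [-24.3   7.5   3. ] twist 0.026
```

Run:
```python
from h import *
im=ctrl.get_image("wrist"); save(im,"w7"); P=pts(im); np.savez("wrist7",**im)
hsv=cv2.cvtColor(im["color"],cv2.COLOR_RGB2HSV); H,S,V=[hsv[...,i].astype(int) for i in range(3)]
m=((H<8)|(H>172))&(S>140)&(V>70); n,l,st,c=cv2.connectedComponentsWithStats(m.astype(np.uint8))
for i in range(1,n):
    if st[i,4]>60:
        q=P[l==i]; q=q[~np.isnan(q[:,0])]
        print(c[i].round(),st[i],ray(im,c[i],.205).round(4),q.min(0).round(4),np.median(q,0).round(4),q.max(0).round(4)) if len(q) else print(c[i],st[i])
print("cam",(-im["R"].T@im["t"]).round(3))
```

```text
[348. 258.] [345 246   6  26 145] [ 0.5983 -0.0956  0.205 ] [ 0.5692 -0.1019  0.2048] [ 0.596  -0.0889  0.2151] [ 0.5987 -0.0109  0.3849]
cam [0.557 0.032 0.463]
```

View pics/w7.png

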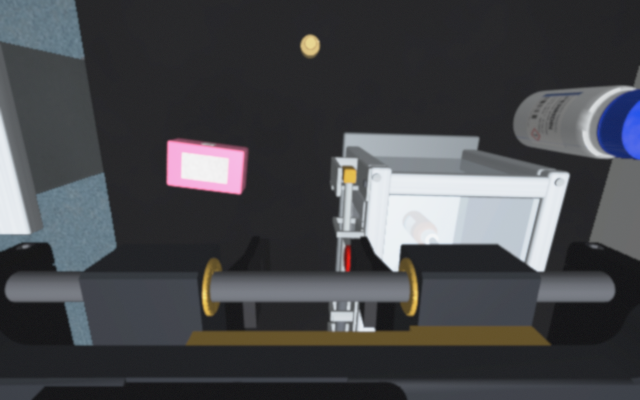

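The wrist picture shows the knob's red edge at (348,258), half hidden by the finger, with the brass nose at (349,175). I'll move the tool past the knob for a clear view.

```bash
python3 -m inch '[[0,-40,8,0,0.026],[0,-40,0,0,0],[0,-40,0,0,0],[0,0,0,0,0]]' >/dev/null
python3 go.py 0.57 -0.16 0.30 1.56
python3 - <<'E'
from h import *
im=ctrl.get_image("wrist"); save(im,"w8"); P=pts(im); np.savez("wrist8",**im)
hsv=cv2.cvtColor(im["color"],cv2.COLOR_RGB2HSV); H,S,V=[hsv[...,i].astype(int) for i in range(3)]
for nm,m,h in(("red",((H<8)|(H>172))&(S>140)&(V>70),.205),("brass",(abs(H-20)<8)&(S>110)&(V>100),.165)):
  n,l,st,c=cv2.connectedComponentsWithStats(m.astype(np.uint8))
  for i in range(1,n):
    if st[i,4]>60:
        q=P[l==i]; q=q[~np.isnan(q[:,0])]
        print(nm,c[i].round(),st[i],ray(im,c[i],h).round(4),*([np.percentile(q,5,axis=0).round(4),np.median(q,0).round(4),np.percentile(q,95,axis=0).round(4)] if len(q) else []))
print("cam",(-im["R"].T@im["t"]).round(3))
E
```

```text
t 15.68 p [ 0.5698 -0.1626  0.3011] yaw 1.566 tilt [ 0.02  -0.016 -1.   ] F [-0.6 -0.1  0.1] g 0.503 q [ 1.06  0.29 -1.02  1.47  0.26  1.5   0.04]
tool shift mm [2.6 0.1 1. ] twist 0.006
red [351. 121.] [341 106  22  31 635] [ 0.6042 -0.0951  0.205 ] [ 0.5958 -0.1047  0.21  ] [ 0.6028 -0.0949  0.2154] [ 0.6097 -0.0851  0.2174]
brass [345.  45.] [338  37  14  17 220] [ 0.6023 -0.035   0.165 ] [ 0.5988 -0.0386  0.1487] [ 0.6039 -0.033   0.153 ] [ 0.6092 -0.0269  0.1541]
brass [206. 290.] [202 263  11  53 356] [ 0.4648 -0.2654  0.165 ] [ 0.5413 -0.136   0.386 ] [ 0.542  -0.1291  0.3904] [ 0.5426 -0.1247  0.3923]
brass [413. 291.] [407 263  11  53 317] [ 0.6802 -0.2709  0.165 ] [ 0.5934 -0.1366  0.3876] [ 0.594  -0.1296  0.3915] [ 0.5947 -0.1253  0.3931]
cam [ 0.567 -0.086  0.462]
```

View pics/w8.png

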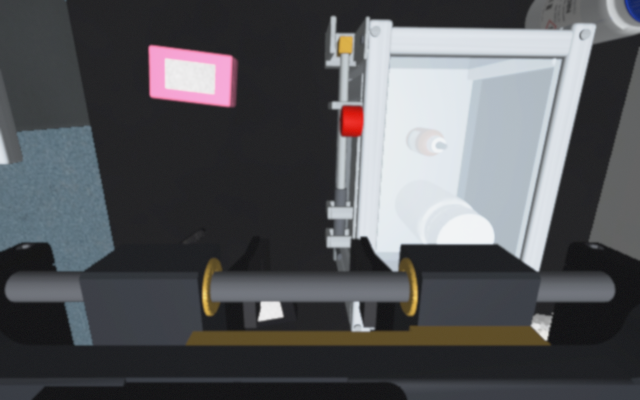

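Here the whole knob shows at (351,121), with the nose at (345,45). The knob centre comes out at about (0.603, -0.095) with its top at 0.2165. It is 62 mm from the nose, which matches the 63 mm given.

```bash
python3 -m inch '[[0,35,17,0,0],[0,33,16,15,0],[0,0,0,20,0],[0,0,0,0,0]]' >/dev/null
python3 go.py 0.603 -0.095 0.190 1.56
```

```text
t 16.23 p [ 0.6042 -0.0852  0.2638] yaw 1.574 tilt [ 0.019 -0.013 -1.   ] F [-0.6  0.2  0.1] g 0.499 q [ 0.9   0.36 -1.03  1.49  0.32  1.45 -0.13]
tool shift mm [-8.9 -2.7 73.9] twist 0.014
```

```bash
python3 -m inch '[[0,-9,-3,25,0.014],[0,0,0,12,0],[0,0,0,0,0]]' >/dev/null
python3 go.py 0.603 -0.095 0.190 1.56
python3 - <<'E'
from h import *
for nm in("top","side"):
  im=ctrl.get_image(nm); P=pts(im)
  hsv=cv2.cvtColor(im["color"],cv2.COLOR_RGB2HSV); H,S,V=[hsv[...,i].astype(int) for i in range(3)]
  m=((H<8)|(H>172))&(S>120)&(V>70); n,l,st,c=cv2.connectedComponentsWithStats(m.astype(np.uint8))
  for i in range(1,n):
    if st[i,4]>3: print(nm,c[i].round(1),st[i,4],ray(im,c[i],.21).round(4))
E
```

```text
t 16.6 p [ 0.6021 -0.0957  0.2276] yaw 1.558 tilt [ 0.021 -0.014 -1.   ] F [ 0.1 -0.2 -0.1] g 0.498 q [ 0.91  0.37 -1.01  1.54  0.34  1.38 -0.14]
tool shift mm [ 1.2  0.1 37.6] twist -0.002
top [235.5  77.2] 22 [0.9126 0.369  0.21  ]
side [308.9  75.1] 13 [0.8457 0.3069 0.21  ]
```

```bash
python3 -m inch '[[0,1,0,18,0],[0,0,0,14,0],[0,0,0,0,0]]' >/dev/null
python3 go.py 0.603 -0.095 0.190 1.56
```

```text
t 17.07 p [ 0.604  -0.0949  0.1953] yaw 1.559 tilt [ 0.024 -0.015 -1.   ] F [ 0.  -0.1  0.2] g 0.503 q [ 0.9   0.39 -1.    1.59  0.36  1.33 -0.16]
tool shift mm [-0.  -1.1  5.3] twist -0.001
```

```bash
python3 -m inch '[[0,0,-1,6,0],[-1,0,0,0,0],[-1,0,0,0,0],[-1,0,0,0,0],[-1,0,0,0,0]]' 15 >/dev/null
python3 -m inch '[[-1,0,0,0,0]]' >/dev/null
python3 go.py 0.603 -0.095 0.190 1.56
```

```text
t 17.82 p [ 0.6038 -0.0948  0.1897] yaw 1.559 tilt [ 0.025 -0.015 -1.   ] F [-0.3 -0.1 -0.6] g 0.184 q [ 0.9   0.4  -1.    1.6   0.36  1.31 -0.16]
tool shift mm [-0.2 -0.8 -0.3] twist -0.001
```

```bash
python3 -m inch '[[-1,-2,0,-4,0],[-1,-2,0,-4,0]]' >/dev/null
python3 go.py 0.603 -0.104 0.202 1.56
python3 -m inch '[[-1,-2,0,-3,0],[-1,-1,0,-2,0]]' >/dev/null
python3 go.py 0.603 -0.104 0.202 1.56
```

```text
t 18.07 p [ 0.6029 -0.0998  0.1968] yaw 1.558 tilt [ 0.024 -0.015 -1.   ] F [ 1.9 -2.3 -5. ] g 0.183 q [ 0.91  0.39 -1.    1.59  0.36  1.33 -0.15]
tool shift mm [-4.3  0.3 -5.2] twist -0.002
t 18.32 p [ 0.6025 -0.1039  0.2017] yaw 1.557 tilt [ 0.023 -0.016 -1.   ] F [ 2.3 -2.3 -4.8] g 0.181 q [ 0.92  0.39 -1.    1.58  0.35  1.34 -0.14]
tool shift mm [-0.1  0.5 -0.3] twist -0.003
```

```bash
python3 -m inch '[[-1,-1,0,-1.5,0],[-1,-3,0,0,0]]' >/dev/null
python3 go.py 0.603 -0.115 0.203 1.56
python3 -m inch '[[-1,-5,0,0,0],[-1,-5,0,0,0]]' >/dev/null
python3 go.py 0.603 -0.125 0.203 1.56
```

```text
t 18.57 p [ 0.6025 -0.107   0.2036] yaw 1.558 tilt [ 0.023 -0.014 -1.   ] F [ 1.7  0.5 -2.7] g 0.185 q [ 0.92  0.39 -1.    1.58  0.35  1.34 -0.14]
tool shift mm [-8.   0.6  0.7] twist -0.002
t 18.82 p [ 0.6025 -0.1157  0.204 ] yaw 1.56 tilt [ 0.024 -0.012 -1.   ] F [ 0.4  0.5 -2.8] g 0.182 q [ 0.93  0.39 -1.    1.57  0.35  1.34 -0.12]
tool shift mm [-9.3  0.6  1.2] twist -0.0
```

```bash
python3 -m inch '[[-1,-6,0,0.5,0],[-1,-6,0,0.5,0],[-1,-6,0,0,0]]' >/dev/null
python3 go.py 0.603 -0.144 0.203 1.56
python3 -m inch '[[-1,-6,0,0,0],[-1,-3,0,0,0],[-1,0,0,0,0]]' >/dev/null
python3 go.py 0.603 -0.144 0.203 1.56
```

```text
t 19.2 p [ 0.6027 -0.1347  0.2039] yaw 1.56 tilt [ 0.025 -0.012 -1.   ] F [ 0.9  0.6 -2.2] g 0.183 q [ 0.95  0.4  -0.99  1.56  0.35  1.34 -0.09]
tool shift mm [-9.3  0.4  1. ] twist -0.0
t 19.57 p [ 0.6025 -0.1455  0.2038] yaw 1.558 tilt [ 0.025 -0.013 -1.   ] F [ 1.5 -0.3 -2.6] g 0.183 q [ 0.96  0.4  -0.99  1.56  0.36  1.34 -0.07]
tool shift mm [1.6 0.4 0.8] twist -0.002
```

```bash
python3 -m inch '[[-1,-1,-6,0,-0.04],[-1,-1,-8,0,-0.06],[-1,-1,-8,0,-0.06]]' >/dev/null
cat > gate.py <<'E'
from h import *
s=ctrl.get_state(); d=s["position"][:2]-np.array([.621,-.280]); R=Ro.from_rotvec(s["tool_rot"]).as_matrix()
th=np.arctan2(d[1],d[0])-np.arctan2(.1345,-.0185)
print("gate est",th.round(3),"radius",np.linalg.norm(d).round(4),"tool yaw-1.558",(np.arctan2(R[1,0],R[0,0])-1.558).round(3),"F tool",(R.T@s["ft_force"]).round(1))
E
python3 gate.py; python3 go.py
```

```text
gate est 0.159 radius 0.1362 tool yaw-1.558 0.166 F tool [-0.5  2.   2.8]
t 19.95 p [ 0.5813 -0.1497  0.2033] yaw 1.724 tilt [ 0.027 -0.014 -1.   ] F [ 2.1 -0.2 -2.7] g 0.182 q [ 1.04  0.37 -1.04  1.61  0.34  1.33  0.11]
```

```bash
python3 -m inch '[[-1,-1,-8,0,-0.06],[-1,-1,-8,0,-0.06],[-1,-1,-8,0,-0.06]]' >/dev/null
python3 gate.py
python3 -m inch '[[-1,-1,-7,0,-0.05],[-1,-1,-5,0,-0.04],[-1,0,0,0,0],[-1,0,0,0,0]]' >/dev/null
python3 gate.py; python3 go.py
```

```text
gate est 0.337 radius 0.1367 tool yaw-1.558 0.352 F tool [-1.4  2.5  4. ]
gate est 0.425 radius 0.1367 tool yaw-1.558 0.442 F tool [0.1 1.5 3.8]
t 20.82 p [ 0.5482 -0.1643  0.2027] yaw 2.0 tilt [ 0.031 -0.016 -0.999] F [ 1.4  0.7 -3.8] g 0.187 q [ 1.19  0.31 -1.12  1.68  0.3   1.3   0.44]
```

```bash
python3 -m inch '[[-1,0,0,0,0],[-1,0,0,0,0],[-1,0,0,0,0]]' 25 >/dev/null
python3 gate.py; python3 go.py
python3 - <<'E'
from h import *
im=ctrl.get_image("side"); P=pts(im); np.savez("side9",**im)
hsv=cv2.cvtColor(im["color"],cv2.COLOR_RGB2HSV); H,S,V=[hsv[...,i].astype(int) for i in range(3)]
t=ctrl.get_image("top")
a=cv2.resize(im["color"][110:290,180:480],(720,432),interpolation=cv2.INTER_CUBIC)
cv2.imwrite("pics/final.png",a[:,:,::-1])
for n,i in(("side",im),("top",t)):
    h=cv2.cvtColor(i["color"],cv2.COLOR_RGB2HSV); m=cv2.morphologyEx(((h[...,1]<70)&(h[...,2]>180)).astype(np.uint8),cv2.MORPH_OPEN,np.ones((2,2)))
    for o in objs(i,m,.111,40):
        if abs(o[1]-.483)<.04 and abs(o[2]-.29)<.04: print(n,o)
w=ctrl.get_image("wrist"); save(w,"w9"); Pw=pts(w)
h=cv2.cvtColor(w["color"],cv2.COLOR_RGB2HSV); m=(abs(h[...,0].astype(int)-20)<8)&(h[...,1]>110)&(h[...,2]>100)
n,l,st,c=cv2.connectedComponentsWithStats(m.astype(np.uint8))
for i in range(1,n):
    if st[i,4]>60: print("brass",c[i].round(),st[i,4],np.nanmedian(Pw[l==i],0).round(3))
E
```

```text
gate est 0.423 radius 0.1368 tool yaw-1.558 0.442 F tool [0.5 1.  3.1]
t 21.2 p [ 0.5483 -0.1641  0.2026] yaw 2.0 tilt [ 0.031 -0.016 -0.999] F [ 0.8  0.8 -3. ] g 0.183 q [ 1.19  0.31 -1.12  1.68  0.3   1.3   0.44]
side ([245.0, 172.0], 0.483, 0.2858, 63, 37, np.float64(0.488))
top ([262.0, 205.0], 0.4819, 0.2853, 61, 34, np.float64(0.469))
brass [314. 116.] 617 [ 0.521 -0.097  0.177]
brass [261. 290.] 295 [ 0.521 -0.139  0.292]
brass [358. 290.] 284 [ 0.543 -0.129  0.292]
```

View pics/final.png

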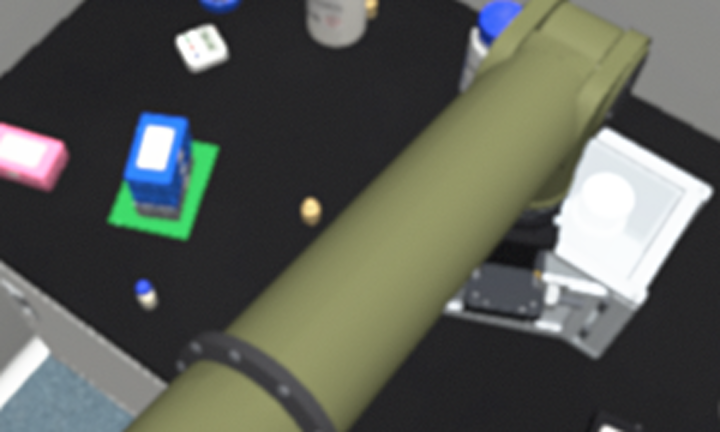

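The picture shows the blue stack at (158,155) in line with the grey box under it. The weight, vial and timer haven't moved, and the gripper is on the opened gate. The nose lies 208 mm from the hinge, so the bolt is fully back (248 − 40), and the gate is at about 0.42 rad. Handing in.

```bash
python3 -c "
from bench import ctrl
print(ctrl.close_job())"; python3 gate.py
```

```text
the job is handed in; nothing more can be done
None
the job is handed in; nothing more can be done
```

I stacked both blue boxes on the grey one and drew the bolt over the keeper's lip. I then pulled the gate open and handed in still holding the knob. The robot's clock read about 21 s of the 67 s allowed, and no verdict was given.

- **Bolt:** The knob was lifted 14 mm before drawing. Tool force stayed under about 6 N throughout, so the bolt was not wrenched against the keeper. The wrist camera put the nose 208 mm from the hinge, which means the bolt is fully back at about 40 mm.
- **Gate:** It stands still at about 0.42 rad, inside the 0.28–0.60 rad allowed. That is from the knob's position; the nose gives about 0.41 rad. The fingers are closed on the knob at 25 N, with a measured opening of 16 mm matching its thickness.
- **Stack:** It is square, and the box that went down last was level when placed. The weight, vial, timer and marker were never touched; I saw the first three in place in the last picture, but did not recheck the marker.
- **Disagreement between cameras:** The wrist camera put the stack within about 2–5 mm of the grey box. The top and side cameras suggested 5–7 mm in y, perhaps partly because the grey lid blurred into its panel in the first images. Both are inside the 10 mm limit, but I only noticed after the bolt was drawn, too late to correct.

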